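Shim the end plate on the jig and hold it flush

TASK

On the steel jig, the aluminium end plate has to sit square against two stops, but the blue stop stands further back than the red one, so there is room for the spacer only between plate and blue stop. Take the orange-topped spacer from its wooden rack, stand it on the jig upright in that wide gap, about in the middle of the blue stop, and let go of it; then push the plate's near edge at its middle straight towards the stops until the plate is flush against both the red stop and the spacer. Finish while still holding the plate firmly pressed there (do not back off), and leave the other things on the bench where they are.

Things in the scene. Friction and masses are not known exactly. Their poses are not given: they have to be found in the camera images.
- jig: fixed dark grey steel base plate, 200 (x) x 150 (y) x 12 mm thick. Origin: centre of its underside, on the table. Its +x axis points from the plate towards the two stops, which stand side by side along its y at x = +65 mm, y = +29 and -29 mm (which is which varies).
- deep_stop: fixed red steel stop block on the jig, 40 (x) x 50 (y) x 22 mm high, axes as the jig's. Origin: centre of its underside, on the jig's top (12 mm above the table). Its face towards the plate is at its x = -20 mm, 10 mm in front of the blue stop's face.
- shallow_stop: fixed blue steel stop block on the jig, 20 (x) x 50 (y) x 22 mm high, axes as the jig's. Origin: centre of its underside, on the jig's top. Its face towards the plate is at its x = -10 mm.
- plate: loose aluminium end plate lying on the jig, 70 (x) x 110 (y) x 20 mm high, about 0.4 kg, with a round boss of 36 mm diameter, 6 mm high, in the middle of its top. Origin: centre of its underside. Its near edge (the one to push) is its face at x = -35 mm; its far face at x = +35 mm starts about 3.5 to 7 mm short of the red stop and 13.5 to 17 mm short of the blue stop, perhaps a degree or two askew. Its underside is oiled: it slides on the jig with about 1 to 2 N.
- rack: fixed wooden block, 60 (x) x 80 (y) x 28 mm high, with a slot in the middle of its top, 12 (x) x 40 (y) mm, floor 10 mm above the table, in which the spacer stands. Origin: centre of its underside. It stands left or right of the jig.
- spacer: loose upright spacer, 10 (x, thickness) x 36 (y) x 70 mm high, 0.15 kg, lower 39 mm bare steel (lowest 4 mm is 1 mm slimmer all round), upper 31 mm orange grip of the same thickness. Origin: centre of its underside. Grip the orange part across the 10 mm thickness.
- armature: bystander: dark steel motor armature with copper end, 155 mm long, lying along its y in a wooden cradle, 60 mm high. Origin: underside centre.
- bottle: bystander: white bottle with black cap, 30 mm diameter, 75 mm high. Origin: underside centre.
- spool: bystander: red and silver spool of solder, 44 mm diameter, 36 mm high. Origin: underside centre.
- meter: bystander: dark green multimeter, 150 (x) x 75 (y) x 32 mm. Origin: underside centre.
- hammer: bystander: hammer with wooden handle, lying along its x.
- screwdriver: bystander: screwdriver with green handle, lying along its x.
- tin: bystander: fixed yellow open tin with nuts, 80 (x) x 100 (y) x 35 mm, on the other side of the jig from the rack. Origin: underside centre.
Not all that is in view belongs to the job. Of the things like the plate, leave any that is pink; of the rest the smaller one is meant.

How it is judged:
By the outcome, as a careful person would: the job done as asked, in the order asked, and still so for the second after the job is handed in, while the arm keeps its last pose, push and grip.
It also fails if it takes over 54 s, if anything falls off the work surface, if the arm or the gripper's body presses on something with over 40 N, if the wrist force passes 120 N, or if a joint passes its speed limit or range.

ROBOT

A 6-joint arm with a two-finger parallel gripper is mounted at the origin on the work surface. World frame = base frame: x ahead of the robot, y to its left, z up, the work surface at z = 0. Lengths are in m, angles in degrees, forces in N, time in s.
With the tool pointing down it reaches from about 0.25 to 0.725 m from the base axis. Payload 9.7 kg.
Tool frame: the origin (TCP) lies at the very end of the fingers, on their centre line; the grasp point (between the pads) lies 19 mm behind it; z points along the fingers, y is the line along which they close (so a half turn about z gives the same grasp; the last joint's range is limited). The gripper opens to 85 mm and grips with 20 to 120 N. Pads are 22 mm wide; open, the fingers measure 114 mm over their backs; the gripper's body (76 mm by 85 mm) begins 54 mm behind the grasp point. The pads swing forward as they close: fully open they stand 13 mm farther back than shut.
Start: joints at [66.062, 4.979, 10.078, 95.1, 0, 90], TCP at [0.223, 0.503, 0.231] pointing down, gripper open.
Joint ranges: [-179.16, 179.16], [-48.56, 103.87], [-65.8, 70.77], [-126.05, 130.52], [-82.76, 87.17], [-180, 180]. Speed limits (degrees/s): [127.2, 127.2, 147.25, 180, 180, 180].

INTERFACE

Orientations are given as [roll, pitch, yaw] about the fixed x, y, z axes, in that order (R = Rz(yaw) Ry(pitch) Rx(roll)).
In Python, from workcell import telemetry, optics, workorder gives the robot as it stands.
- The arm moves only by the shell command python3 -m handwheel 'ROWS' [FORCE]. ROWS is JSON, a list of rows, each an object of numbers: "tx", "ty", "tz": the shift along the tool's x, y, z in m; "ax", "ay", "az": the turn, a rotation vector about the tool's x, y, z in degrees; "jaw": the gripper command: -1 is shut, 1 is fully open, values between are in proportion. A call has exactly 10 rows; each row shifts and turns the commanded pose from where the row before left it, along the tool's axes as they then stand; what a row does not reach is not made up. A row lasts 1/8 s, in which the tool goes at most 62.5 mm and 10.7 degrees, less where a joint would pass 70% of its speed; a pose out of reach is approached as far as the arm can. A call is refused whole if a number of a shift passes 0.0625 or a number of a turn 10.7, either way. A call with a gripper value outside its range is refused whole. The fingers move at their own pace and stop on an object; FORCE is the grip in N (left out, the last holds). Time passes only in rows, so rows that do not move let the fingers close, or fill a call up. It gives the time, the measured TCP pose, the force, the opening and the grip force at its end, in the units of the state.
- telemetry.get_obs(): the state, without advancing time (a new reading comes with each control period).
- optics.camera(name): name is "scene" or "top" or "wrist"; returns a dict with "color" (420x560x3 uint8, red, green, blue), "K" (3x3 intrinsics, pixels), "k1" (the pictures are not rectified: a ray, as slopes to the right and down, at radius r is drawn at 1 + k1 r^2 times it, then the intrinsics apply), "extrinsics" (4x4, takes a point from camera to world coordinates); the wrist camera has in their place "mount" (4x4, takes a point from camera to tool coordinates, whose origin is the TCP and whose axes are the flange's). Camera axes: x right, y down, z forward; pixel columns grow to the right and rows downward; lengths in m; the calibration is good to about 2 mm. A picture is of the moment at which its call begins: read the wrist's pose just before it. There is no depth.
- workorder.job_done(): hands the job in; it is judged then, once.
The state is a dict: "time": time; "q": joint angles; "qd": joint speeds; "joint_efforts": joint torques, N m; "ee_pos": TCP position; "tcp_rot": TCP orientation; "wrist_force": force on the tool from outside, world axes, zero at the start; "torque": the same for the moment, N m; "opening": finger opening in m; "grasp_force": force on a finger pad.
Only numpy, scipy, OpenCV 4.12 (cv2) and the standard library are available. Lean on these libraries where they do the work, as an engineer would, in place of code of your own. Each camera call takes 0.05 s, during which the arm holds its last target. There are 200 camera calls.

## Working session

There is one attempt and no reset: what is moved stays moved. The work goes in short steps, Python scripts to look and compute and a shell command to move; the robot and the scene stay as the last step left them, time stands still between calls to the robot, and variables do not carry over. Pictures are saved under pics/ and viewed, at most 10 in all, crops included, and the job is handed in when it is done.

```bash
mkdir -p pics; ls; python3 - <<'E'
from workcell import telemetry, optics
import cv2,numpy as np
print(telemetry.get_obs())
for n in("top","scene"):
    c=optics.camera(n); cv2.imwrite(f"pics/{n}0.png",cv2.resize(c["color"][:,:,::-1],(800,600),interpolation=cv2.INTER_CUBIC)); np.savez(f"{n}0.npz",**c); print(n,c["K"],c["k1"],c["extrinsics"])
c=optics.camera("wrist");print(c["mount"],c["K"],c["k1"])
E
```

```text
pics
{'time': 0.0, 'q': array([6.60620844e+01, 5.01064933e+00, 1.00333491e+01, 9.50989721e+01,
       1.15724859e-03, 9.00007286e+01]), 'qd': array([ 0.02762062,  0.02228497,  0.02324296,  0.06019875, -0.05775152,
        0.07164879]), 'joint_efforts': array([ 4.30839577e-05, -5.20386028e+01,  4.64803648e+01,  1.65261637e-02,
       -5.36830646e-05,  1.87773270e-05]), 'ee_pos': array([0.22306107, 0.50248214, 0.23057749]), 'tcp_rot': array([-1.79923728e+02, -1.15627767e-03,  1.56061354e+02]), 'wrist_force': array([-0.05949657,  0.81023707,  0.23829674]), 'torque': array([-0.01596111,  0.0107059 , -0.02069728]), 'grasp_force': 0.0, 'opening': 0.08536835099257788}
top [[464.21227442   0.         281.95955766]
 [  0.         464.21227442 203.70151056]
 [  0.           0.           1.        ]] -0.12220921531331412 [[ 0.02491154 -0.99465457  0.10020825  0.38741738]
 [-0.99958614 -0.02622602 -0.01182133 -0.00124049]
 [ 0.01438621 -0.09987229 -0.99489626  1.20955314]
 [ 0.          0.          0.          1.        ]]
scene [[459.3311706    0.         276.17560064]
 [  0.         459.3311706  210.70632481]
 [  0.           0.           1.        ]] -0.08928492148775004 [[ 0.21117545  0.61660894 -0.75841832  1.49017427]
 [ 0.97726949 -0.14802805  0.15176309 -0.22099367]
 [-0.01868871 -0.77322772 -0.63385299  0.88306393]
 [ 0.          0.          0.          1.        ]]
[[ 6.76169621e-04 -9.64817425e-01 -2.62919911e-01  6.60532898e-02]
 [ 9.99999762e-01  6.16691277e-04  3.08744099e-04 -1.54213427e-04]
 [-1.35741270e-04 -2.62920057e-01  9.64817612e-01 -1.43524796e-01]
 [ 0.00000000e+00  0.00000000e+00  0.00000000e+00  1.00000000e+00]] [[357.09104938   0.         282.59461491]
 [  0.         357.09104938 209.99006867]
 [  0.           0.           1.        ]] -0.028859188440024816
```

View pics/top0.png

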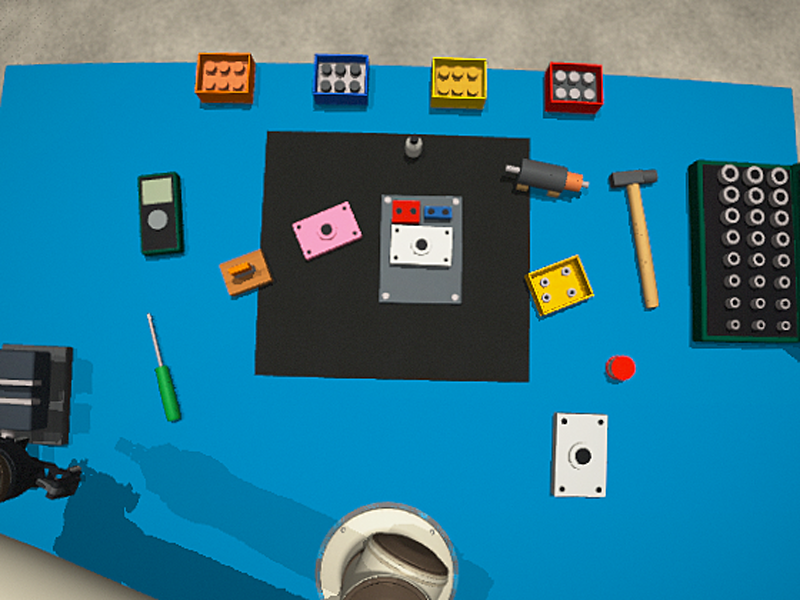

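View pics/scene0.png

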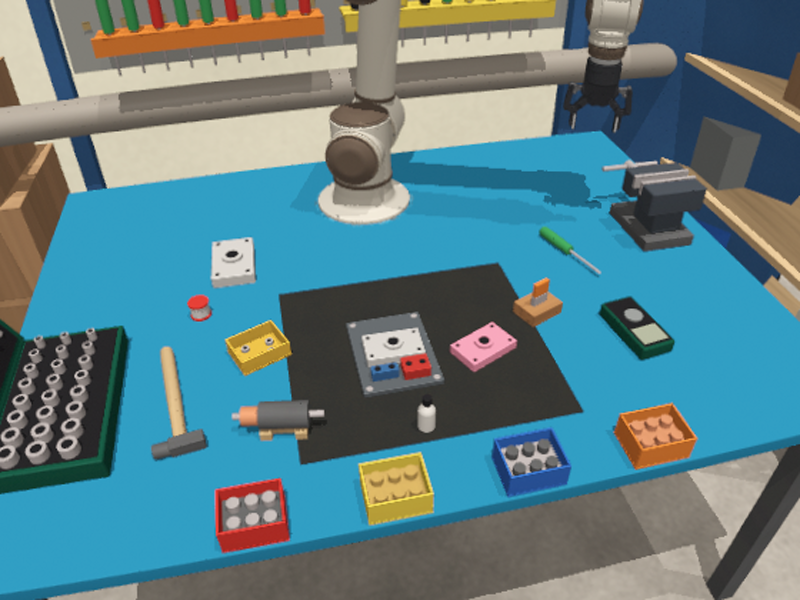

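The top view shows the jig at about (420,250), with the small white plate on it. Red stop is at (406,211), left (+y), and the blue stop at (437,213). The rack with the orange spacer is at (244,271). The pink plate and the larger white one are decoys.

```bash
cat > h.py <<'E'
import numpy as np,cv2
from scipy.spatial.transform import Rotation as R
from workcell import telemetry,optics
def pose():
    o=telemetry.get_obs(); T=np.eye(4); T[:3,:3]=R.from_euler('xyz',o['tcp_rot'],degrees=True).as_matrix(); T[:3,3]=o['ee_pos']; return T,o
def shot(n,png=None):
    T,o=pose(); c=dict(optics.camera(n))
    if n=='wrist': c['extrinsics']=T@c['mount']
    if png: cv2.imwrite('pics/'+png,c['color'][:,:,::-1]); np.savez(png[:-4]+'.npz',**c)
    return c
def p2w(c,uv,z):
    uv=np.atleast_2d(np.asarray(uv,float)); K=c['K']; d=(uv-[K[0,2],K[1,2]])/[K[0,0],K[1,1]]
    s=d.copy()
    for _ in range(20): s=d/(1+c['k1']*(s**2).sum(1,keepdims=True))
    E=c['extrinsics']; r=np.c_[s,np.ones(len(s))]@E[:3,:3].T; o=E[:3,3]
    return o+r*((z-o[2])/r[:,2])[:,None]
def w2p(c,P):
    E=c['extrinsics']; q=(np.atleast_2d(P)-E[:3,3])@E[:3,:3]; s=q[:,:2]/q[:,2:]
    s=s*(1+c['k1']*(s**2).sum(1,keepdims=True)); return s*[c['K'][0,0],c['K'][1,1]]+[c['K'][0,2],c['K'][1,2]]
def delta(p,rpy):
    """tool-frame shift (m) at present orientation, and rotvec (deg) afterwards"""
    T,o=pose(); Rt=R.from_euler('xyz',rpy,degrees=True).as_matrix()
    print('now',np.round(T[:3,3],4),np.round(o['tcp_rot'],2),'t',round(o['time'],2),'F',np.round(o['wrist_force'],1),'open',round(o['opening'],4))
    print('shift',np.round(T[:3,:3].T@(np.array(p)-T[:3,3]),4),'turn',np.round(R.from_matrix(T[:3,:3].T@Rt).as_rotvec(degrees=True),2))
E
python3 - <<'E'
from h import *
c=dict(np.load('top0.npz')); s=1.42857
def P(l,z): print(np.round(p2w(c,np.array(l)/s-0.15,z),4).tolist())
P([(381,195),(460,196),(462,303),(379,302)],.012)
P([(391,226),(453,226),(452,266),(389,264)],.032)
P([(219,265),(263,250),(272,287),(229,297)],.028)
hsv=cv2.cvtColor(c['color'],cv2.COLOR_RGB2HSV)
for n,lo,hi,roi,z in(('red',(0,180,120),(6,255,255),(265,130,305,165),.034),('blue',(105,120,60),(120,255,255),(290,135,325,160),.034),('orange',(8,200,200),(17,255,255),(145,170,200,215),.08)):
    m=cv2.inRange(hsv,lo,hi); k=np.zeros_like(m); x0,y0,x1,y1=roi; k[y0:y1,x0:x1]=m[y0:y1,x0:x1]
    pts=np.argwhere(k)[:,::-1].astype(np.float32); r=cv2.minAreaRect(pts); print(n,len(pts),r,p2w(c,cv2.boxPoints(r),z)[:,:2].round(4).tolist())
delta([.45,.29,.25],[180,0,90])
E
```

```text
[[0.6854, 0.0296, 0.012], [0.6878, -0.1165, 0.012], [0.4894, -0.1231, 0.012], [0.4873, 0.0275, 0.012]]
[[0.6237, 0.0094, 0.032], [0.6269, -0.1026, 0.032], [0.5538, -0.102, 0.032], [0.5544, 0.0111, 0.032]]
[[0.5453, 0.3186, 0.028], [0.5746, 0.2396, 0.028], [0.5078, 0.2201, 0.028], [0.4877, 0.2972, 0.028]]
red 256 ((283.5, 147.5), (15.0, 19.0), 90.0) [[0.6708, 0.0095], [0.6722, -0.0396], [0.6327, -0.0405], [0.6313, 0.0084]]
blue 120 ((306.5, 148.0), (19.0, 8.0), 0.0) [[0.6408, -0.0507], [0.6619, -0.0502], [0.6634, -0.0994], [0.6423, -0.0998]]
orange 64 ((163.21673583984375, 186.28968811035156), (15.967376708984375, 34.13209915161133), 31.82744598388672) [[0.5101, 0.3173], [0.5835, 0.2762], [0.5632, 0.2412], [0.4902, 0.2823]]
now [0.2231 0.5025 0.2307] [-179.94    0.    156.06] t 0.15 F [ 0.7 -0.5 -0.9] open 0.0855
shift [-0.2936 -0.1022 -0.0191] turn [-5.000e-02  4.000e-02  6.606e+01]
```

```bash
python3 -m handwheel '[{"tx":-0.047,"ty":-0.011,"tz":0.004},{"tx":-0.047,"ty":-0.011,"tz":0.004},{"tx":-0.047,"ty":-0.011,"tz":0.004},{"tx":-0.047,"ty":-0.011,"tz":0.004},{"tx":-0.047,"ty":-0.011,"tz":0.004},{"tx":-0.047,"ty":-0.011,"tz":0.004},{"tx":-0.047,"ty":-0.011,"tz":0.004},{"tx":-0.046,"ty":-0.012,"tz":0.002},{"az":9.2},{"az":9.2}]'
python3 -m handwheel '[{"az":9.2},{"az":9.2},{"az":9.2},{"jaw":1},{"jaw":1},{"jaw":1},{"jaw":1},{"jaw":1},{"jaw":1},{"jaw":1}]'
python3 - <<'E'
from h import *
shot('wrist','w1.png'); delta([.529,.269,.2],[180,0,110])
E
```

```text
now [0.2231 0.5025 0.2308] [-179.95   -0.    156.06] t 0.2 F [-0.7 -0.3 -0.2] open 0.0852
shift [-0.3743 -0.0893  0.0309] turn [-5.000e-02  2.000e-02  4.606e+01]$[0]: bad value
$[0]: bad value
```

View pics/w1.png

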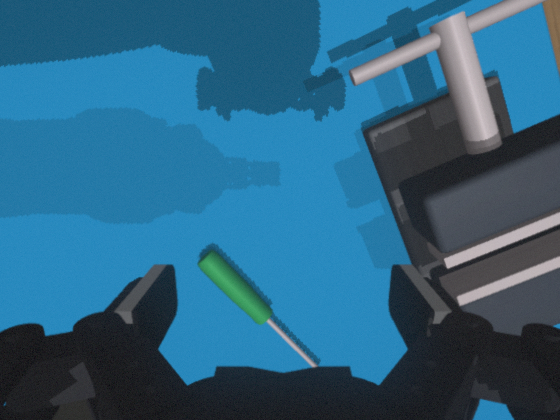

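The move was refused, so this view is still from the start pose: the vise and the screwdriver at (240,290). I'll try giving every key in each row.

```bash
python3 -m handwheel '[{"tx":-0.047,"ty":-0.011,"tz":0.004,"ax":0,"ay":0,"az":0,"jaw":1},{"tx":-0.047,"ty":-0.011,"tz":0.004,"ax":0,"ay":0,"az":0,"jaw":1},{"tx":-0.047,"ty":-0.011,"tz":0.004,"ax":0,"ay":0,"az":0,"jaw":1},{"tx":-0.047,"ty":-0.011,"tz":0.004,"ax":0,"ay":0,"az":0,"jaw":1},{"tx":-0.047,"ty":-0.011,"tz":0.004,"ax":0,"ay":0,"az":0,"jaw":1},{"tx":-0.047,"ty":-0.011,"tz":0.004,"ax":0,"ay":0,"az":0,"jaw":1},{"tx":-0.047,"ty":-0.011,"tz":0.004,"ax":0,"ay":0,"az":0,"jaw":1},{"tx":-0.046,"ty":-0.012,"tz":0.002,"ax":0,"ay":0,"az":0,"jaw":1},{"tx":0,"ty":0,"tz":0,"ax":0,"ay":0,"az":9.2,"jaw":1},{"tx":0,"ty":0,"tz":0,"ax":0,"ay":0,"az":9.2,"jaw":1}]' && python3 -m handwheel '[{"tx":0,"ty":0,"tz":0,"ax":0,"ay":0,"az":9.2,"jaw":1},{"tx":0,"ty":0,"tz":0,"ax":0,"ay":0,"az":9.2,"jaw":1},{"tx":0,"ty":0,"tz":0,"ax":0,"ay":0,"az":9.2,"jaw":1},{"tx":0,"ty":0,"tz":0,"ax":0,"ay":0,"az":0,"jaw":1},{"tx":0,"ty":0,"tz":0,"ax":0,"ay":0,"az":0,"jaw":1},{"tx":0,"ty":0,"tz":0,"ax":0,"ay":0,"az":0,"jaw":1},{"tx":0,"ty":0,"tz":0,"ax":0,"ay":0,"az":0,"jaw":1},{"tx":0,"ty":0,"tz":0,"ax":0,"ay":0,"az":0,"jaw":1},{"tx":0,"ty":0,"tz":0,"ax":0,"ay":0,"az":0,"jaw":1},{"tx":0,"ty":0,"tz":0,"ax":0,"ay":0,"az":0,"jaw":1}]' && 
python3 - <<'E'
from h import *
shot('wrist','w2.png'); delta([.529,.269,.2],[180,0,110])
E
```

```text
time: 1.45
ee_pos: [0.5302, 0.2685, 0.2007]
tcp_rot: [-179.9, -0.0, 137.3]
wrist_force: [0.7, 0.1, 0.4]
opening: 0.0853
grasp_force: 0.0
time: 2.7
ee_pos: [0.5298, 0.2692, 0.2013]
tcp_rot: [180.0, 0.0, 110.1]
wrist_force: [-0.1, -0.7, -0.4]
opening: 0.0848
grasp_force: 0.0
now [0.5298 0.2692 0.2013] [-180.      0.    110.07] t 2.75 F [ 0.1 -0.1  0.3] open 0.0856
shift [ 0.0001 -0.0008  0.0013] turn [-0.    0.    0.07]
```

View pics/w2.png

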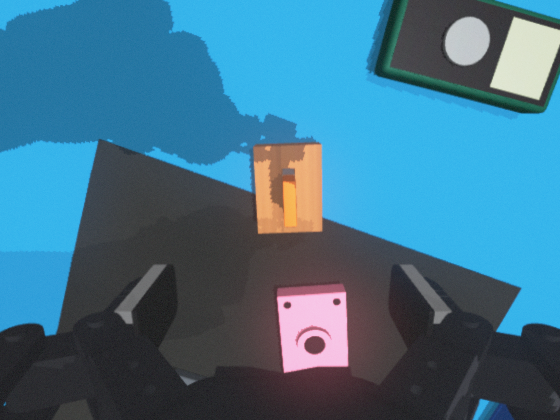

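The rack is at (289,188) and the spacer stands from its base at (288,172) to its top at (290,226). I'll look closer with a crop.

```bash
python3 - <<'E'
from h import *
im=cv2.imread('pics/w2.png')[135:245,235:345]; cv2.imwrite('pics/w2c.png',cv2.resize(im,(600,600),interpolation=cv2.INTER_CUBIC))
c=dict(np.load('w2.npz'))
for z,l in((.028,[(254,144),(322,143),(323,232),(257,234)]),):
    w=p2w(c,l,z);print(w.round(4),w.mean(0)); print([np.degrees(np.arctan2(*(b-a)[1::-1])) for a,b in((w[0],w[1]),(w[3],w[2]),(w[0],w[3]),(w[1],w[2]))])
E
```

```text
[[0.4928 0.2979 0.028 ]
 [0.5485 0.3192 0.028 ]
 [0.5798 0.2432 0.028 ]
 [0.5225 0.2201 0.028 ]] [0.53590591 0.27012512 0.028     ]
[np.float64(20.950344251307268), np.float64(21.94362377953402), np.float64(-69.15195885375637), np.float64(-67.60021775980209)]
```

View pics/w2c.png

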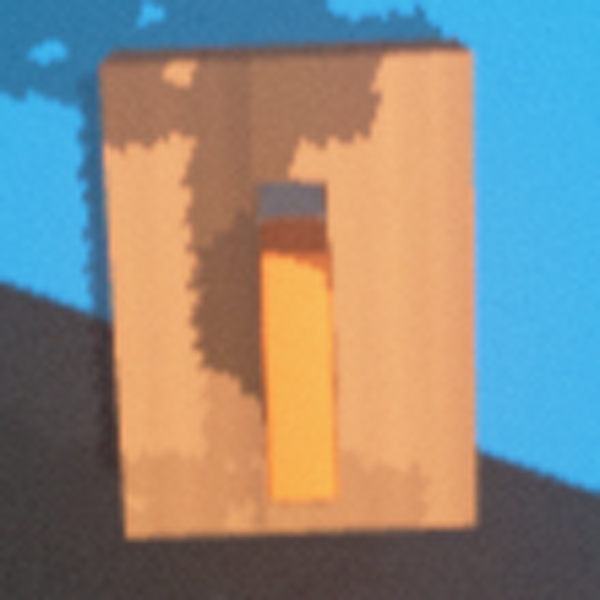

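The crop shows the spacer's orange top face with corners at about (262,248), (327,250), (337,500) and (270,500). The rack-top corners are at (103,62), (470,50), (475,525) and (126,537).

```bash
python3 - <<'E'
from h import *
c=dict(np.load('w2.npz'))
for z,l in((.08,[(262,248),(327,250),(337,500),(270,500)]),(.028,[(103,62),(470,50),(475,525),(126,537)])):
    w=p2w(c,np.array(l)/5.4545+[234.6,134.6],z);print(w.round(4).tolist(),w.mean(0)); print([np.degrees(np.arctan2(*(b-a)[1::-1])) for a,b in((w[0],w[1]),(w[3],w[2]),(w[0],w[3]),(w[1],w[2]))],[np.linalg.norm(a-b) for a,b in((w[0],w[1]),(w[0],w[3]))])
p=w.mean(0); delta([p[0],p[1],.15],[180,0,111.5])
E
```

```text
[[0.5241, 0.2855, 0.08], [0.5327, 0.2883, 0.08], [0.5467, 0.2549, 0.08], [0.5377, 0.2517, 0.08]] [0.53531958 0.27009636 0.08      ]
[np.float64(18.329560333304425), np.float64(20.112312951040035), np.float64(-68.0983447356054), np.float64(-67.1325755731188)] [np.float64(0.008963913010282439), np.float64(0.03646299173387648)]
[[0.493, 0.2962, 0.028], [0.5477, 0.3183, 0.028], [0.5782, 0.2438, 0.028], [0.5228, 0.2212, 0.028]] [0.5354288  0.26987077 0.028     ]
[np.float64(21.96889603684265), np.float64(22.188727388754756), np.float64(-68.302317662282), np.float64(-67.69329513035495)] [np.float64(0.059036352334236375), np.float64(0.0806586779763425)]
now [0.5298 0.2692 0.2013] [-180.      0.    110.07] t 2.75 F [ 0.1 -0.1  0.3] open 0.0856
shift [-0.0013  0.0055  0.0513] turn [-0.    0.   -1.43]
```

```bash
python3 -m handwheel '[{"tx":-0.001,"ty":0.0055,"tz":0,"ax":0,"ay":0,"az":-1.9,"jaw":1},{"tx":0,"ty":0,"tz":0.03,"ax":0,"ay":0,"az":0,"jaw":1},{"tx":0,"ty":0,"tz":0.03,"ax":0,"ay":0,"az":0,"jaw":1},{"tx":0,"ty":0,"tz":0.03,"ax":0,"ay":0,"az":0,"jaw":1},{"tx":0,"ty":0,"tz":0.03,"ax":0,"ay":0,"az":0,"jaw":0.2},{"tx":0,"ty":0,"tz":0.026,"ax":0,"ay":0,"az":0,"jaw":-0.2},{"tx":0,"ty":0,"tz":0.01,"ax":0,"ay":0,"az":0,"jaw":-0.2},{"tx":0,"ty":0,"tz":0,"ax":0,"ay":0,"az":0,"jaw":-0.2},{"tx":0,"ty":0,"tz":0,"ax":0,"ay":0,"az":0,"jaw":-0.2},{"tx":0,"ty":0,"tz":0,"ax":0,"ay":0,"az":0,"jaw":-0.2}]' 40
python3 - <<'E'
from h import *
delta([.5353,.27,.045],[180,0,112])
E
```

```text
time: 4.0
ee_pos: [0.5359, 0.2704, 0.0464]
tcp_rot: [179.9, -0.0, 112.0]
wrist_force: [0.2, 0.6, -0.0]
opening: 0.0342
grasp_force: 0.0
now [0.5359 0.2704 0.0464] [ 1.7990e+02 -1.0000e-02  1.1197e+02] t 4.0 F [ 0.2  0.6 -0. ] open 0.0342
shift [-0.0002 -0.0007  0.0014] turn [ 0.1  -0.01 -0.03]
```

```bash
python3 -m handwheel '[{"tx":0,"ty":0,"tz":0,"ax":0,"ay":0,"az":0,"jaw":-1},{"tx":0,"ty":0,"tz":0,"ax":0,"ay":0,"az":0,"jaw":-1},{"tx":0,"ty":0,"tz":0,"ax":0,"ay":0,"az":0,"jaw":-1},{"tx":0,"ty":0,"tz":0,"ax":0,"ay":0,"az":0,"jaw":-1},{"tx":0,"ty":0,"tz":0,"ax":0,"ay":0,"az":0,"jaw":-1},{"tx":0,"ty":0,"tz":0,"ax":0,"ay":0,"az":0,"jaw":-1},{"tx":0,"ty":0,"tz":0,"ax":0,"ay":0,"az":0,"jaw":-1},{"tx":0,"ty":0,"tz":0,"ax":0,"ay":0,"az":0,"jaw":-1},{"tx":0,"ty":0,"tz":0,"ax":0,"ay":0,"az":0,"jaw":-1},{"tx":0,"ty":0,"tz":0,"ax":0,"ay":0,"az":0,"jaw":-1}]' 40
python3 -m handwheel '[{"tx":0,"ty":0,"tz":-0.01,"ax":0,"ay":0,"az":0,"jaw":-1},{"tx":0,"ty":0,"tz":-0.02,"ax":0,"ay":0,"az":0,"jaw":-1},{"tx":0,"ty":0,"tz":-0.03,"ax":0,"ay":0,"az":0,"jaw":-1},{"tx":0,"ty":0,"tz":-0.03,"ax":0,"ay":0,"az":0,"jaw":-1},{"tx":0,"ty":0,"tz":-0.03,"ax":0,"ay":0,"az":0,"jaw":-1},{"tx":0,"ty":0,"tz":-0.03,"ax":0,"ay":0,"az":0,"jaw":-1},{"tx":0,"ty":0,"tz":0,"ax":0,"ay":0,"az":0,"jaw":-1},{"tx":0,"ty":0,"tz":0,"ax":0,"ay":0,"az":0,"jaw":-1},{"tx":0,"ty":0,"tz":0,"ax":0,"ay":0,"az":0,"jaw":-1},{"tx":0,"ty":0,"tz":0,"ax":0,"ay":0,"az":0,"jaw":-1}]'
python3 - <<'E'
from h import *
# look pose over jig
delta([.6,-.07,.22],[180,0,91.2])
E
```

```text
time: 5.25
ee_pos: [0.5355, 0.2702, 0.0458]
tcp_rot: [180.0, -0.0, 112.0]
wrist_force: [-0.5, -0.1, 5.7]
opening: 0.0095
grasp_force: 41.0
time: 6.5
ee_pos: [0.535, 0.27, 0.1943]
tcp_rot: [-179.9, 0.0, 112.0]
wrist_force: [-0.4, -0.5, -1.8]
opening: 0.0095
grasp_force: 40.0
now [0.535  0.27   0.1943] [-1.7991e+02  1.0000e-02  1.1196e+02] t 6.5 F [-0.4 -0.5 -1.8] open 0.0095
shift [-0.3396 -0.0669 -0.0256] turn [-9.000e-02  2.000e-02  2.076e+01]
```

```bash
python3 -m handwheel '[{"tx":-0.03,"ty":-0.006,"tz":-0.001,"ax":0,"ay":0,"az":0,"jaw":-1},{"tx":-0.047,"ty":-0.01,"tz":-0.001,"ax":0,"ay":0,"az":0,"jaw":-1},{"tx":-0.047,"ty":-0.01,"tz":-0.001,"ax":0,"ay":0,"az":0,"jaw":-1},{"tx":-0.047,"ty":-0.01,"tz":-0.001,"ax":0,"ay":0,"az":0,"jaw":-1},{"tx":-0.047,"ty":-0.01,"tz":-0.001,"ax":0,"ay":0,"az":0,"jaw":-1},{"tx":-0.047,"ty":-0.01,"tz":-0.001,"ax":0,"ay":0,"az":0,"jaw":-1},{"tx":-0.047,"ty":-0.01,"tz":0,"ax":0,"ay":0,"az":0,"jaw":-1},{"tx":-0.046,"ty":-0.008,"tz":0,"ax":0,"ay":0,"az":0,"jaw":-1},{"tx":0,"ty":0,"tz":0,"ax":0,"ay":0,"az":10.4,"jaw":-1},{"tx":0,"ty":0,"tz":0,"ax":0,"ay":0,"az":10.4,"jaw":-1}]'
python3 -m handwheel '[{"tx":0,"ty":0,"tz":0,"ax":0,"ay":0,"az":0,"jaw":-1},{"tx":0,"ty":0,"tz":0,"ax":0,"ay":0,"az":0,"jaw":-1},{"tx":0,"ty":0,"tz":0,"ax":0,"ay":0,"az":0,"jaw":-1},{"tx":0,"ty":0,"tz":0,"ax":0,"ay":0,"az":0,"jaw":-1},{"tx":0,"ty":0,"tz":0,"ax":0,"ay":0,"az":0,"jaw":-1},{"tx":0,"ty":0,"tz":0,"ax":0,"ay":0,"az":0,"jaw":-1},{"tx":0,"ty":0,"tz":0,"ax":0,"ay":0,"az":0,"jaw":-1},{"tx":0,"ty":0,"tz":0,"ax":0,"ay":0,"az":0,"jaw":-1},{"tx":0,"ty":0,"tz":0,"ax":0,"ay":0,"az":0,"jaw":-1},{"tx":0,"ty":0,"tz":0,"ax":0,"ay":0,"az":0,"jaw":-1}]'
python3 - <<'E'
from h import *
c=shot('wrist','w3.png'); delta([.6,-.09,.2],[180,0,91.2])
im=c['color'][20:290,90:450,::-1]; cv2.imwrite('pics/w3c.png',cv2.resize(im,(800,600),interpolation=cv2.INTER_CUBIC))
E
```

```text
time: 7.75
ee_pos: [0.6004, -0.0904, 0.2006]
tcp_rot: [-179.9, -0.0, 90.7]
wrist_force: [0.6, 0.0, -0.8]
opening: 0.0095
grasp_force: 39.9
time: 9.0
ee_pos: [0.6005, -0.0896, 0.2013]
tcp_rot: [-180.0, 0.0, 91.2]
wrist_force: [0.7, 0.3, -2.7]
opening: 0.0094
grasp_force: 39.9
now [ 0.6006 -0.0896  0.2013] [180.    -0.    91.16] t 9.05 F [-0.2 -0.6 -1.7] open 0.0093
shift [-0.0004 -0.0006  0.0013] turn [ 0.   -0.   -0.04]
```

View pics/w3c.png

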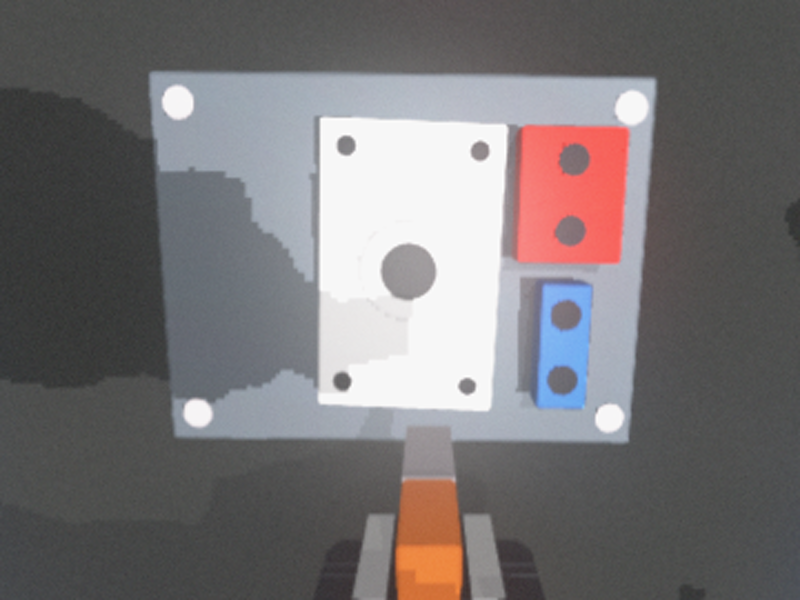

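Clear view. Image right is +x and up is +y.
- **Jig corners:** (151,72), (656,79), (629,441), (174,437)
- **Plate top:** (320,117), (507,125), (491,411), (319,403)
- **Red stop:** (521,126)–(622,264)
- **Blue stop:** (542,280)–(586,407)
- **Held spacer's lower end:** (406..450,427)

```bash
python3 - <<'E'
from h import *
c=dict(np.load('w3.npz'))
def f(n,z,l):
    w=p2w(c,np.array(l)/2.2222+[89.7,19.7],z); e=lambda a,b:np.degrees(np.arctan2(*(b-a)[1::-1]))
    print(n,w[:,:2].round(4).tolist(),w.mean(0).round(4),'yaw',np.round([e(w[0],w[1]),e(w[3],w[2]),e(w[3],w[0])-90,e(w[2],w[1])-90],1),'size',np.round([np.linalg.norm(w[0]-w[1]),np.linalg.norm(w[0]-w[3])],4))
f('jig',.012,[(151,72),(656,79),(629,441),(174,437)])
f('plate',.032,[(320,117),(507,125),(491,411),(319,403)])
f('red',.034,[(521,126),(629,127),(622,264),(517,261)])
f('blue',.034,[(542,281),(592,282),(586,407),(538,407)])
# spacer lower end +x_tool face corners predicted
T,o=pose(); 
for zz in(.0358,.0358-.039,.0358-.07):
    P=[(T@[.018,y,zz,1])[:3] for y in(-.005,.005)]; print(zz,((w2p(c,P)-[89.7,19.7])*2.2222).round(0).tolist())
E
```

```text
jig [[0.4898, 0.0259], [0.6874, 0.0273], [0.6893, -0.1205], [0.4899, -0.1229]] [ 0.5891 -0.0476  0.012 ] yaw [0.4 0.7 0.1 0.7] size [0.1977 0.1488]
plate [[0.5585, 0.0082], [0.628, 0.0068], [0.6265, -0.1031], [0.5566, -0.1012]] [ 0.5924 -0.0473  0.032 ] yaw [-1.1 -1.5 -1.  -0.8] size [0.0696 0.1095]
red [[0.633, 0.0064], [0.6731, 0.007], [0.6745, -0.043], [0.6339, -0.0428]] [ 0.6536 -0.0181  0.034 ] yaw [ 0.9 -0.3  1.   1.7] size [0.0401 0.0492]
blue [[0.644, -0.0502], [0.6634, -0.0501], [0.6647, -0.1001], [0.6453, -0.1005]] [ 0.6544 -0.0752  0.034 ] yaw [0.2 1.2 1.5 1.5] size [0.0194 0.0504]
0.0358 [[406.0, 420.0], [448.0, 420.0]]
-0.0032000000000000015 [[400.0, 474.0], [453.0, 474.0]]
-0.03420000000000001 [[392.0, 542.0], [459.0, 542.0]]
```

```bash
python3 -m handwheel '[{"tx":0.0072,"ty":0.018,"tz":0,"ax":0,"ay":0,"az":0.36,"jaw":-1},{"tx":0.0072,"ty":0.0183,"tz":0,"ax":0,"ay":0,"az":0,"jaw":-1},{"tx":0,"ty":0,"tz":0.03,"ax":0,"ay":0,"az":0,"jaw":-1},{"tx":0,"ty":0,"tz":0.03,"ax":0,"ay":0,"az":0,"jaw":-1},{"tx":0,"ty":0,"tz":0.03,"ax":0,"ay":0,"az":0,"jaw":-1},{"tx":0,"ty":0,"tz":0.025,"ax":0,"ay":0,"az":0,"jaw":-1},{"tx":0,"ty":0,"tz":0.011,"ax":0,"ay":0,"az":0,"jaw":-1},{"tx":0,"ty":0,"tz":0,"ax":0,"ay":0,"az":0,"jaw":-1},{"tx":0,"ty":0,"tz":0,"ax":0,"ay":0,"az":0,"jaw":-1},{"tx":0,"ty":0,"tz":0,"ax":0,"ay":0,"az":0,"jaw":-1}]'
python3 - <<'E'
from h import *
c=shot('wrist','w4.png'); delta([.6366,-.0745,.049],[180,0,90.8])
im=c['color'][0:300,80:480,::-1]; cv2.imwrite('pics/w4c.png',cv2.resize(im,(800,600),interpolation=cv2.INTER_CUBIC))
E
```

```text
time: 10.3
ee_pos: [0.6372, -0.0746, 0.0765]
tcp_rot: [179.9, 0.0, 90.8]
wrist_force: [-0.2, 0.1, -1.7]
opening: 0.0095
grasp_force: 40.0
now [ 0.6371 -0.0746  0.0763] [1.7992e+02 1.0000e-02 9.0800e+01] t 10.35 F [-0.8 -0.1 -1.9] open 0.0095
shift [ 0.0001 -0.0005  0.0273] turn [ 0.08  0.01 -0.  ]
```

View pics/w4c.png

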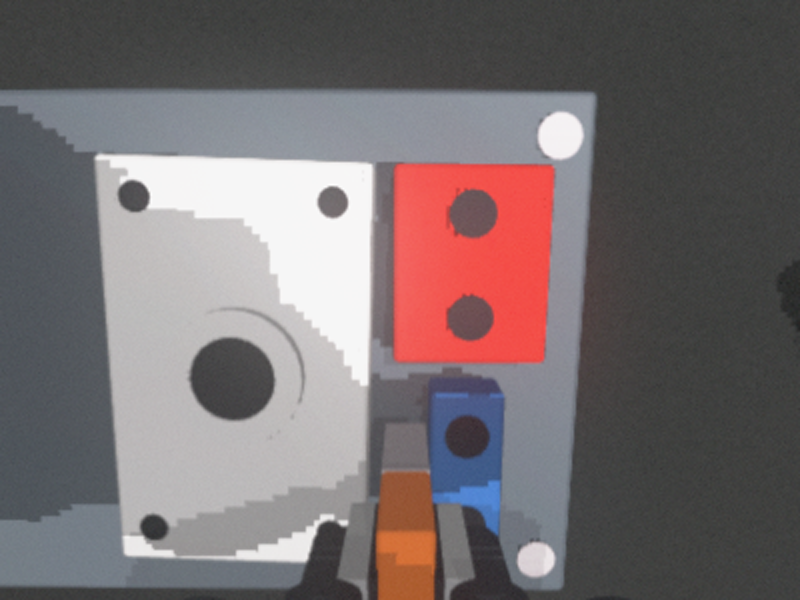

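The view shows the spacer's lower end at x-pixels 384–428, between the plate edge at 369 and the blue face at 430. That leaves about 1.5 mm on the blue side and 4 mm on the plate side, so I'll shift 1 mm away from blue and lower.

```bash
python3 -m handwheel '[{"tx":0,"ty":-0.0012,"tz":0,"ax":0,"ay":0,"az":0,"jaw":-1},{"tx":0,"ty":0,"tz":0.005,"ax":0,"ay":0,"az":0,"jaw":-1},{"tx":0,"ty":0,"tz":0.006,"ax":0,"ay":0,"az":0,"jaw":-1},{"tx":0,"ty":0,"tz":0.006,"ax":0,"ay":0,"az":0,"jaw":-1},{"tx":0,"ty":0,"tz":0.005,"ax":0,"ay":0,"az":0,"jaw":-1},{"tx":0,"ty":0,"tz":0.003,"ax":0,"ay":0,"az":0,"jaw":-1},{"tx":0,"ty":0,"tz":0,"ax":0,"ay":0,"az":0,"jaw":-1},{"tx":0,"ty":0,"tz":0,"ax":0,"ay":0,"az":0,"jaw":-1},{"tx":0,"ty":0,"tz":0,"ax":0,"ay":0,"az":0,"jaw":-1},{"tx":0,"ty":0,"tz":0,"ax":0,"ay":0,"az":0,"jaw":-1}]'
```

```text
time: 11.6
ee_pos: [0.6355, -0.0746, 0.0505]
tcp_rot: [180.0, 0.0, 90.8]
wrist_force: [-0.3, -0.7, -2.0]
opening: 0.0093
grasp_force: 40.0
```

```bash
python3 -m handwheel '[{"tx":0,"ty":0,"tz":0.001,"ax":0,"ay":0,"az":0,"jaw":-1},{"tx":0,"ty":0,"tz":0.0005,"ax":0,"ay":0,"az":0,"jaw":-1},{"tx":0,"ty":0,"tz":0.0005,"ax":0,"ay":0,"az":0,"jaw":-1},{"tx":0,"ty":0,"tz":0.0005,"ax":0,"ay":0,"az":0,"jaw":-1},{"tx":0,"ty":0,"tz":0,"ax":0,"ay":0,"az":0,"jaw":-1},{"tx":0,"ty":0,"tz":0,"ax":0,"ay":0,"az":0,"jaw":-1},{"tx":0,"ty":0,"tz":0,"ax":0,"ay":0,"az":0,"jaw":-1},{"tx":0,"ty":0,"tz":0,"ax":0,"ay":0,"az":0,"jaw":-1},{"tx":0,"ty":0,"tz":0,"ax":0,"ay":0,"az":0,"jaw":-1},{"tx":0,"ty":0,"tz":0,"ax":0,"ay":0,"az":0,"jaw":-1}]'
```

```text
time: 12.85
ee_pos: [0.6354, -0.0746, 0.0479]
tcp_rot: [180.0, 0.0, 90.8]
wrist_force: [-1.0, 0.4, 1.1]
opening: 0.0093
grasp_force: 40.3
```

```bash
python3 -m handwheel '[{"tx":0,"ty":0,"tz":0.0003,"ax":0,"ay":0,"az":0,"jaw":-1},{"tx":0,"ty":0,"tz":0.0003,"ax":0,"ay":0,"az":0,"jaw":-1},{"tx":0,"ty":0,"tz":0,"ax":0,"ay":0,"az":0,"jaw":-1},{"tx":0,"ty":0,"tz":0,"ax":0,"ay":0,"az":0,"jaw":-1},{"tx":0,"ty":0,"tz":0,"ax":0,"ay":0,"az":0,"jaw":-1},{"tx":0,"ty":0,"tz":0,"ax":0,"ay":0,"az":0,"jaw":-1},{"tx":0,"ty":0,"tz":0,"ax":0,"ay":0,"az":0,"jaw":-1},{"tx":0,"ty":0,"tz":0,"ax":0,"ay":0,"az":0,"jaw":-1},{"tx":0,"ty":0,"tz":0,"ax":0,"ay":0,"az":0,"jaw":-1},{"tx":0,"ty":0,"tz":0,"ax":0,"ay":0,"az":0,"jaw":-1}]'
```

```text
time: 14.1
ee_pos: [0.6355, -0.0746, 0.0479]
tcp_rot: [180.0, 0.0, 90.8]
wrist_force: [-2.9, 0.6, 6.0]
opening: 0.0097
grasp_force: 41.1
```

```bash
python3 -m handwheel '[{"tx":0,"ty":0,"tz":0,"ax":0,"ay":0,"az":0,"jaw":-0.75},{"tx":0,"ty":0,"tz":0,"ax":0,"ay":0,"az":0,"jaw":-0.7},{"tx":0,"ty":0,"tz":0,"ax":0,"ay":0,"az":0,"jaw":-0.65},{"tx":0,"ty":0,"tz":0,"ax":0,"ay":0,"az":0,"jaw":-0.6},{"tx":0,"ty":0,"tz":0,"ax":0,"ay":0,"az":0,"jaw":-0.5},{"tx":0,"ty":0,"tz":0,"ax":0,"ay":0,"az":0,"jaw":-0.4},{"tx":0,"ty":0,"tz":0,"ax":0,"ay":0,"az":0,"jaw":-0.3},{"tx":0,"ty":0,"tz":0,"ax":0,"ay":0,"az":0,"jaw":-0.3},{"tx":0,"ty":0,"tz":0,"ax":0,"ay":0,"az":0,"jaw":-0.3},{"tx":0,"ty":0,"tz":0,"ax":0,"ay":0,"az":0,"jaw":-0.3}]'
python3 -m handwheel '[{"tx":0,"ty":0,"tz":-0.005,"ax":0,"ay":0,"az":0,"jaw":-0.3},{"tx":0,"ty":0,"tz":-0.015,"ax":0,"ay":0,"az":0,"jaw":-0.3},{"tx":0,"ty":0,"tz":-0.025,"ax":0,"ay":0,"az":0,"jaw":-0.3},{"tx":0,"ty":0,"tz":-0.035,"ax":0,"ay":0,"az":0,"jaw":-0.3},{"tx":0,"ty":0,"tz":-0.035,"ax":0,"ay":0,"az":0,"jaw":-0.3},{"tx":0,"ty":0,"tz":-0.035,"ax":0,"ay":0,"az":0,"jaw":-1},{"tx":0,"ty":0,"tz":0,"ax":0,"ay":0,"az":0,"jaw":-1},{"tx":0,"ty":0,"tz":0,"ax":0,"ay":0,"az":0,"jaw":-1},{"tx":0,"ty":0,"tz":0,"ax":0,"ay":0,"az":0,"jaw":-1},{"tx":0,"ty":0,"tz":0,"ax":0,"ay":0,"az":0,"jaw":-1}]'
python3 - <<'E'
from h import *
c=shot('wrist','w5.png'); delta([.53,-.0475,.2],[180,0,90.8])
im=c['color'][0:330,60:500,::-1]; cv2.imwrite('pics/w5c.png',cv2.resize(im,(800,600),interpolation=cv2.INTER_CUBIC))
E
```

```text
time: 15.35
ee_pos: [0.6354, -0.0746, 0.0472]
tcp_rot: [180.0, 0.0, 90.8]
wrist_force: [0.2, 0.1, 0.3]
opening: 0.0301
grasp_force: 0.0
time: 16.6
ee_pos: [0.6351, -0.0745, 0.1963]
tcp_rot: [-179.9, -0.0, 90.8]
wrist_force: [-1.4, 0.1, 0.0]
opening: 0.0001
grasp_force: 0.0
now [ 0.6351 -0.0745  0.1965] [-1.7993e+02 -1.0000e-02  9.0800e+01] t 16.65 F [-0.1 -0.2 -0.2] open -0.0003
shift [ 0.0285 -0.1047 -0.0034] turn [-0.07 -0.01 -0.  ]
```

View pics/w5c.png

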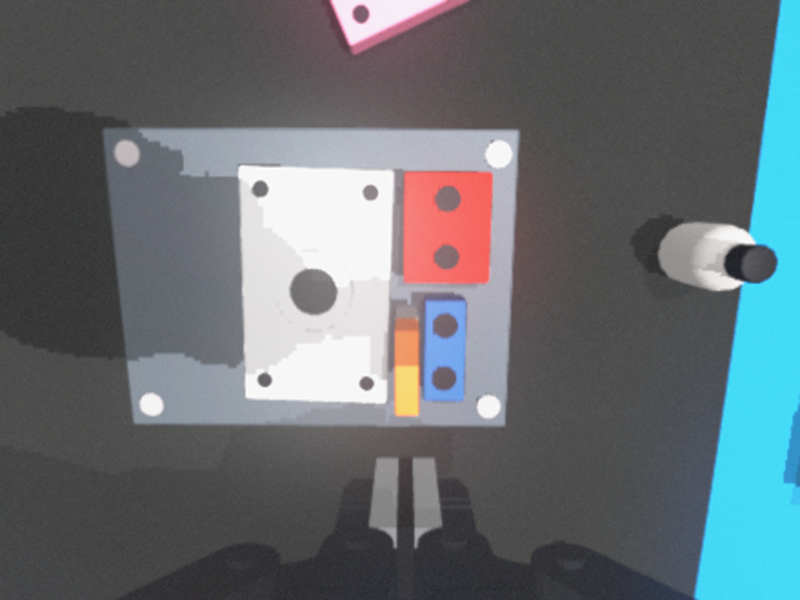

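The spacer stands upright in the gap in front of the blue stop: base at (406,312), top at (406,390), clear of both faces. Next I move the shut fingers behind the plate's near edge.

```bash
python3 -m handwheel '[{"tx":0.014,"ty":-0.05,"tz":0,"ax":0,"ay":0,"az":0,"jaw":-1},{"tx":0.0145,"ty":-0.05,"tz":0,"ax":0,"ay":0,"az":0,"jaw":-1},{"tx":0,"ty":-0.0097,"tz":0.015,"ax":0,"ay":0,"az":0,"jaw":-1},{"tx":0,"ty":0,"tz":0.04,"ax":0,"ay":0,"az":0,"jaw":-1},{"tx":0,"ty":0,"tz":0.04,"ax":0,"ay":0,"az":0,"jaw":-1},{"tx":0,"ty":0,"tz":0.04,"ax":0,"ay":0,"az":0,"jaw":-1},{"tx":0,"ty":0,"tz":0.03,"ax":0,"ay":0,"az":0,"jaw":-1},{"tx":0,"ty":0,"tz":0.012,"ax":0,"ay":0,"az":0,"jaw":-1},{"tx":0,"ty":0,"tz":0,"ax":0,"ay":0,"az":0,"jaw":-1},{"tx":0,"ty":0,"tz":0,"ax":0,"ay":0,"az":0,"jaw":-1}]'
python3 - <<'E'
from h import *
delta([.53,-.0473,.018],[180,0,90.8])
E
```

```text
time: 17.9
ee_pos: [0.5262, -0.0477, 0.0216]
tcp_rot: [179.9, 0.0, 90.8]
wrist_force: [-0.6, -0.0, 0.0]
opening: 0.0003
grasp_force: 0.0
now [ 0.5262 -0.0477  0.0216] [1.7989e+02 1.0000e-02 9.0800e+01] t 17.9 F [-0.6 -0.   0. ] open 0.0003
shift [0.0003 0.0038 0.0036] turn [0.11 0.01 0.  ]
```

```bash
python3 -m handwheel '[{"tx":0.0003,"ty":0,"tz":0.0025,"ax":0,"ay":0,"az":0,"jaw":-1},{"tx":0,"ty":0.002,"tz":0,"ax":0,"ay":0,"az":0,"jaw":-1},{"tx":0,"ty":0.002,"tz":0,"ax":0,"ay":0,"az":0,"jaw":-1},{"tx":0,"ty":0.002,"tz":0,"ax":0,"ay":0,"az":0,"jaw":-1},{"tx":0,"ty":0.002,"tz":0,"ax":0,"ay":0,"az":0,"jaw":-1},{"tx":0,"ty":0.002,"tz":0,"ax":0,"ay":0,"az":0,"jaw":-1},{"tx":0,"ty":0.002,"tz":0,"ax":0,"ay":0,"az":0,"jaw":-1},{"tx":0,"ty":0.002,"tz":0,"ax":0,"ay":0,"az":0,"jaw":-1},{"tx":0,"ty":0.001,"tz":0,"ax":0,"ay":0,"az":0,"jaw":-1},{"tx":0,"ty":0.001,"tz":0,"ax":0,"ay":0,"az":0,"jaw":-1}]'
```

```text
time: 19.15
ee_pos: [0.5414, -0.0471, 0.0177]
tcp_rot: [-180.0, 0.0, 90.8]
wrist_force: [-0.2, -0.0, 0.4]
opening: -0.0002
grasp_force: 0.0
```

```bash
python3 -m handwheel '[{"tx":0,"ty":0.001,"tz":0,"ax":0,"ay":0,"az":0,"jaw":-1},{"tx":0,"ty":0.001,"tz":0,"ax":0,"ay":0,"az":0,"jaw":-1},{"tx":0,"ty":0.001,"tz":0,"ax":0,"ay":0,"az":0,"jaw":-1},{"tx":0,"ty":0,"tz":0,"ax":0,"ay":0,"az":0,"jaw":-1},{"tx":0,"ty":0,"tz":0,"ax":0,"ay":0,"az":0,"jaw":-1},{"tx":0,"ty":0,"tz":0,"ax":0,"ay":0,"az":0,"jaw":-1},{"tx":0,"ty":0,"tz":0,"ax":0,"ay":0,"az":0,"jaw":-1},{"tx":0,"ty":0,"tz":0,"ax":0,"ay":0,"az":0,"jaw":-1},{"tx":0,"ty":0,"tz":0,"ax":0,"ay":0,"az":0,"jaw":-1},{"tx":0,"ty":0,"tz":0,"ax":0,"ay":0,"az":0,"jaw":-1}]'
```

```text
time: 20.4
ee_pos: [0.5443, -0.047, 0.0176]
tcp_rot: [-180.0, 0.0, 90.8]
wrist_force: [-1.2, -0.1, -0.5]
opening: 0.0002
grasp_force: 0.9
```

```bash
python3 -m handwheel '[{"tx":0,"ty":0.0007,"tz":0,"ax":0,"ay":0,"az":0,"jaw":-1},{"tx":0,"ty":0.0007,"tz":0,"ax":0,"ay":0,"az":0,"jaw":-1},{"tx":0,"ty":0.0007,"tz":0,"ax":0,"ay":0,"az":0,"jaw":-1},{"tx":0,"ty":0.0007,"tz":0,"ax":0,"ay":0,"az":0,"jaw":-1},{"tx":0,"ty":0.0007,"tz":0,"ax":0,"ay":0,"az":0,"jaw":-1},{"tx":0,"ty":0.0005,"tz":0,"ax":0,"ay":0,"az":0,"jaw":-1},{"tx":0,"ty":0,"tz":0,"ax":0,"ay":0,"az":0,"jaw":-1},{"tx":0,"ty":0,"tz":0,"ax":0,"ay":0,"az":0,"jaw":-1},{"tx":0,"ty":0,"tz":0,"ax":0,"ay":0,"az":0,"jaw":-1},{"tx":0,"ty":0,"tz":0,"ax":0,"ay":0,"az":0,"jaw":-1}]'
```

```text
time: 21.65
ee_pos: [0.5483, -0.0469, 0.0177]
tcp_rot: [-180.0, -0.0, 90.8]
wrist_force: [-2.9, -0.1, 0.3]
opening: -0.0001
grasp_force: 1.5
```

```bash
python3 -m handwheel '[{"tx":0,"ty":0.0005,"tz":0,"ax":0,"ay":0,"az":0,"jaw":-1},{"tx":0,"ty":0.0005,"tz":0,"ax":0,"ay":0,"az":0,"jaw":-1},{"tx":0,"ty":0.0005,"tz":0,"ax":0,"ay":0,"az":0,"jaw":-1},{"tx":0,"ty":0.0005,"tz":0,"ax":0,"ay":0,"az":0,"jaw":-1},{"tx":0,"ty":0,"tz":0,"ax":0,"ay":0,"az":0,"jaw":-1},{"tx":0,"ty":0,"tz":0,"ax":0,"ay":0,"az":0,"jaw":-1},{"tx":0,"ty":0,"tz":0,"ax":0,"ay":0,"az":0,"jaw":-1},{"tx":0,"ty":0,"tz":0,"ax":0,"ay":0,"az":0,"jaw":-1},{"tx":0,"ty":0,"tz":0,"ax":0,"ay":0,"az":0,"jaw":-1},{"tx":0,"ty":0,"tz":0,"ax":0,"ay":0,"az":0,"jaw":-1}]'
```

```text
time: 22.9
ee_pos: [0.5496, -0.0474, 0.0176]
tcp_rot: [-179.9, 0.1, 90.8]
wrist_force: [-6.5, -2.5, 2.0]
opening: -0.0001
grasp_force: 3.6
```

```bash
python3 -m handwheel '[{"tx":0,"ty":0.0005,"tz":0,"ax":0,"ay":0,"az":0,"jaw":-1},{"tx":0,"ty":0.0005,"tz":0,"ax":0,"ay":0,"az":0,"jaw":-1},{"tx":0,"ty":0.0005,"tz":0,"ax":0,"ay":0,"az":0,"jaw":-1},{"tx":0,"ty":0,"tz":0,"ax":0,"ay":0,"az":0,"jaw":-1},{"tx":0,"ty":0,"tz":0,"ax":0,"ay":0,"az":0,"jaw":-1},{"tx":0,"ty":0,"tz":0,"ax":0,"ay":0,"az":0,"jaw":-1},{"tx":0,"ty":0,"tz":0,"ax":0,"ay":0,"az":0,"jaw":-1},{"tx":0,"ty":0,"tz":0,"ax":0,"ay":0,"az":0,"jaw":-1},{"tx":0,"ty":0,"tz":0,"ax":0,"ay":0,"az":0,"jaw":-1},{"tx":0,"ty":0,"tz":0,"ax":0,"ay":0,"az":0,"jaw":-1}]'
python3 - <<'E'
from h import *
delta([.551,-.047,.0176],[180,0,90.8])
c=shot('wrist','w6.png')
E
```

```text
time: 24.15
ee_pos: [0.5502, -0.0476, 0.0175]
tcp_rot: [-179.8, 0.1, 90.8]
wrist_force: [-12.0, -3.8, 5.1]
opening: 0.0001
grasp_force: 6.2
now [ 0.5502 -0.0476  0.0175] [-1.7981e+02  7.0000e-02  9.0760e+01] t 24.15 F [-12.   -3.8   5.1] open 0.0001
shift [ 0.0006  0.0008 -0.0001] turn [-0.19  0.07 -0.04]
```

View pics/w6.png

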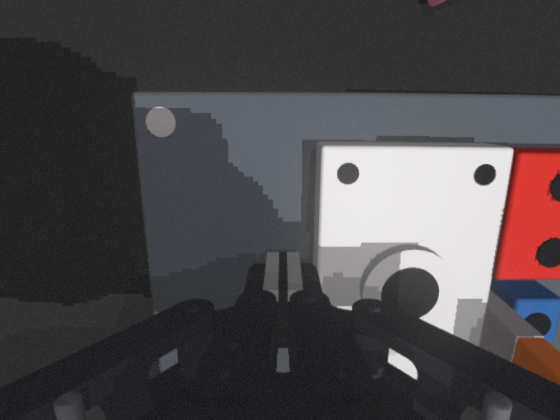

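The plate's far edge has reached the red stop at (510,150). The spacer stands at (530,345), with no gap to see from this side. I'll press more firmly.

```bash
python3 -m handwheel '[{"tx":0.0003,"ty":0.0005,"tz":0,"ax":0,"ay":0,"az":0,"jaw":-1},{"tx":0,"ty":0.0005,"tz":0,"ax":0,"ay":0,"az":0,"jaw":-1},{"tx":0,"ty":0.0005,"tz":0,"ax":0,"ay":0,"az":0,"jaw":-1},{"tx":0,"ty":0.0005,"tz":0,"ax":0,"ay":0,"az":0,"jaw":-1},{"tx":0,"ty":0,"tz":0,"ax":0,"ay":0,"az":0,"jaw":-1},{"tx":0,"ty":0,"tz":0,"ax":0,"ay":0,"az":0,"jaw":-1},{"tx":0,"ty":0,"tz":0,"ax":0,"ay":0,"az":0,"jaw":-1},{"tx":0,"ty":0,"tz":0,"ax":0,"ay":0,"az":0,"jaw":-1},{"tx":0,"ty":0,"tz":0,"ax":0,"ay":0,"az":0,"jaw":-1},{"tx":0,"ty":0,"tz":0,"ax":0,"ay":0,"az":0,"jaw":-1}]'
python3 - <<'E'
from h import *
c=shot('wrist','w7.png')
a=c['color'][120:300,290:560,::-1]; b=shot('scene')['color'][205:285,230:320,::-1]
t=shot('top')['color'][130:215,260:330,::-1]
r=lambda i,w,h:cv2.resize(i,(w,h),interpolation=cv2.INTER_CUBIC)
cv2.imwrite('pics/m.png',np.hstack([np.vstack([r(b,400,300),r(a,400,300)]),r(t,400,600)]))
E
```

```text
time: 25.45
ee_pos: [0.5504, -0.0473, 0.0173]
tcp_rot: [-179.6, 0.1, 90.8]
wrist_force: [-22.1, -3.8, 10.7]
opening: -0.0001
grasp_force: 10.9
```

View pics/m.png

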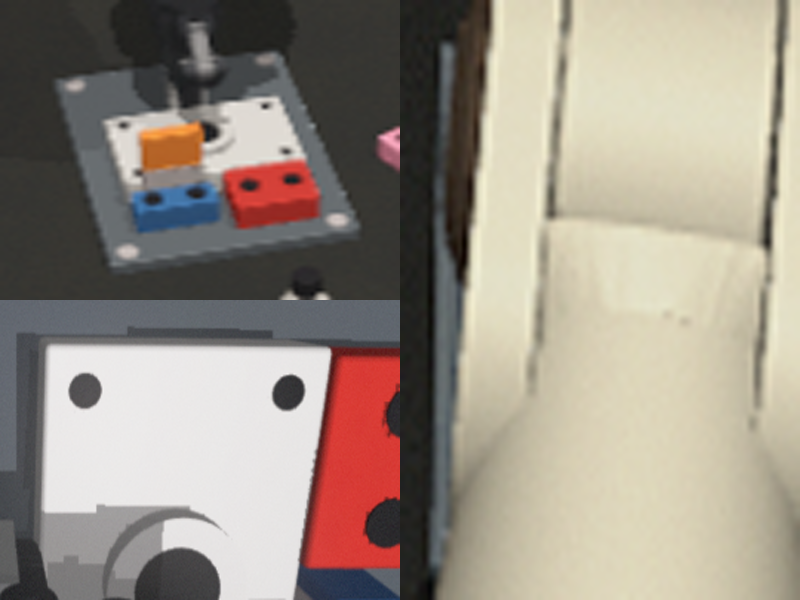

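The plate edge lies along the red face with no gap from (332,348) to (305,567). The spacer stands upright between plate and blue stop at (170,150). The push is 22 N and the plate no longer moves, so I'm handing in.

```bash
python3 -c "
from workcell import workorder; print(workorder.job_done())"
```

```text
the job is handed in; nothing more can be done
None
```

I stood the spacer upright in front of the blue stop, pushed the plate up against the red stop and the spacer, and handed the job in at about 25 s while still pressing with about 22 N; the images show no gap at the red stop, but the plate's contact with the spacer was hidden from view and is inferred from the plate no longer moving.

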